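Seat the platter of a market scale

ROBOT

A 6-joint arm with a two-finger parallel gripper is mounted at the origin on the work surface. World frame = base frame: x ahead of the robot, y to its left, z up, the work surface at z = 0. Lengths are in m, angles in degrees, forces in N, time in s.
With the tool pointing down it reaches from about 0.325 to 0.85 m from the base axis. Payload 15.5 kg.
Tool frame: the origin (TCP) lies at the very end of the fingers, on their centre line; the grasp point (between the pads) lies arm.grip_depth behind it (arm.grip_depth is the distance from the TCP to the grasp point, in m); z points along the fingers, y is the direction in which the jaws open and shut (so a half turn about z gives the same grasp; the last joint's range is limited). The gripper opens to 91 mm and grips with 3 to 60 N. Pads are 32 mm wide; open, the fingers measure 118 mm over their backs; the gripper's body (76 mm by 178 mm) begins 60 mm behind the grasp point.
Start: joints at [-5.472, 28.281, 77.091, -0, 74.628, -5.472], TCP at [0.625, 0, 0.214] pointing down, gripper open.
Joint ranges: [-166.48, 166.48], [-47.26, 123.95], [12.59, 153.08], [-70.14, 250.14], [6.76, 159.57], [-176.63, 176.63]. Speed limits (degrees/s): [108.29, 108.29, 147.25, 172.46, 172.46, 172.46].

INTERFACE

Orientations are given as a 3x3 rotation matrix whose columns are the frame's x, y, z axes.
In Python, from rig import arm gives the robot as it stands. Calls block until the motion is done:
- arm.move_to(position, orientation): joint-space move of the TCP to a pose.
- arm.move_l(position, orientation=None, feed=0.15): straight line of the TCP; orientation=None keeps the orientation; feed is the mean speed in m/s.
- arm.move_joints(angles): joint-space move.
- arm.grip(opening): finger opening in m; the grip force is fixed at half the most; returns when the fingers have stopped.
- arm.sleep(seconds).
- arm.solve_ik(position, orientation): joint angles nearest the present ones, or None.
- arm.snapshot(name): name is "scene" or "side" or "wrist"; returns the picture (384x512x3 uint8, red, green, blue); there is no depth.
- arm.get_calibration(name): a dict with "intrinsics" (3x3 intrinsics, pixels), "cam_to_world" (4x4, takes a point from camera to world coordinates). Camera axes: x right, y down, z forward; pixel columns grow to the right and rows downward; lengths in m; the calibration is good to about 2 mm. The wrist camera is an equidistant fisheye: a pixel r from the principal point sees the ray r / f radians off the axis. A picture is of the moment at which its call begins: read the wrist's pose just before it. get_calibration takes no time and is no camera call; for the wrist camera it gives the pose at the moment of the call.
A pose or a line that the arm cannot do raises arm.Unreachable and nothing moves.
- arm.sign_off(): hands the job in, once; it reports no verdict.
Readings, each from a call of its own:
- arm.current_t(): time.
- arm.current_joint_positions(): joint angles.
- arm.current_dq(): joint speeds.
- arm.current_tau(): joint torques, N m.
- arm.current_ee_pos(): TCP position.
- arm.current_tool_rot(): TCP orientation.
- arm.current_force(): force on the tool from outside, world axes, zero at the start.
- arm.current_torque(): the same for the moment, N m.
- arm.current_width(): finger opening in m.
Only numpy, scipy, OpenCV 4.12 (cv2) and the standard library are available. Lean on these libraries where they do the work, as an engineer would, in place of code of your own. Each camera call takes 0.05 s, during which the arm holds its last target. There are 200 camera calls.

TASK

The platter of the market scale has been put back turned the wrong way: with a fingertip against its ribs, turn it until the notch in its rim is over the scale's locating pin, then press it down until it is fully home on the pin. Only push and press: do not pinch or lift the platter, and leave everything else on the stall where it is. Finish clear of the scale.

Things in the scene. Friction and masses are not known exactly. Their poses are not given: they have to be found in the camera images.
- hub (a point): Top centre of the hub of the platter, on its vertical turning axis: 127 mm above the table while up, 117 mm fully home. Platter: bare aluminium disc, 200 mm across, 8 mm thick (rim 9). Hub: 44 mm across, its flat top 14 mm above the platter's face. It spins either way without stops, light friction (about 0.06 N m), and stays where it is left.
- notch (a point): Middle of the notch in the platter's rim, at the upper face, 94 mm from the axis; turns with the platter. The notch is 18 mm wide, 13 mm deep, open to the outside. It is the only gap in the rim.
- key (a point): Top of the locating pin, a fixed steel tooth 10 mm wide with rounded top, 94 mm from the axis, 103 mm above the table; it reaches radially from 89 mm out to a steel upright (22 wide, 12 thick, 107 to 119 mm from the axis, top 127 mm above the table) that shows its place when the platter hides it. The raised platter clears the tooth by 2 mm.
- pan_slide (a joint): How far the platter is pressed down, m: 0 = up (start), 0.010 = fully home with the tooth in the notch; if the notch is elsewhere the rim lands on the tooth and stops at 0.002 to 0.004. Negative = pulled up (to -0.020). A push fit: it moves under about 6 N and stays where it is left, no spring return.
- rib0 (a point): Middle of the top edge of rib 0 on the platter's face, 60 mm from the axis. Four alike ribs run radially from 20 to 80 mm, 8 mm thick, 12 mm tall; this one at 45 degrees anticlockwise (from above) from the notch. The face between ribs is bare: a fingertip set down there can push a rib sideways.
- rib1 (a point): Middle of the top edge of rib 1 on the platter's face, 60 mm from the axis. Four alike ribs run radially from 20 to 80 mm, 8 mm thick, 12 mm tall; this one at 135 degrees anticlockwise (from above) from the notch. The face between ribs is bare: a fingertip set down there can push a rib sideways.
- rib2 (a point): Middle of the top edge of rib 2 on the platter's face, 60 mm from the axis. Four alike ribs run radially from 20 to 80 mm, 8 mm thick, 12 mm tall; this one at 225 degrees anticlockwise (from above) from the notch. The face between ribs is bare: a fingertip set down there can push a rib sideways.
- rib3 (a point): Middle of the top edge of rib 3 on the platter's face, 60 mm from the axis. Four alike ribs run radially from 20 to 80 mm, 8 mm thick, 12 mm tall; this one at 315 degrees anticlockwise (from above) from the notch. The face between ribs is bare: a fingertip set down there can push a rib sideways.
- check_weight: plain steel cylinder weight, 28 mm across, 35 mm tall, standing on the scale's front deck (75 mm above the table); bystander, leave alone. Origin: centre of its underside.
- tomato: loose tomato, about 68 mm across, 52 mm tall, on the table beside the scale; bystander. Origin: centre of its underside.
- onion: loose brown onion, about 72 mm across, 62 mm tall, on the table beside the scale; bystander. Origin: centre of its underside.
- avocado: loose dark avocado, about 64 mm across, 55 mm tall, on the table beside the scale; bystander. Origin: centre of its underside.
- scoop: round plastic produce scoop, 80 mm across, 45 mm tall, with a 90 mm handle along its own -x, on the table beside the scale; bystander. Origin: centre of its underside.
- price_card: blank paper price card, 90 mm wide along its own y, 82 mm tall, upright in a wooden foot, beside the scale's front corner; bystander. Origin: centre of its underside.
- scale: The fixed grey retail scale that carries the platter, 325 x 260 mm; top plate 85 mm, front deck 75 mm above the table. Origin on the table under the platter's axis; own +x points to the locating pin, -x to its display front, where the deck reaches 200 mm from the axis.

How it is judged:
By the outcome, as a careful person would: the job done as asked, in the order asked, and still so for the second after the job is handed in, with the robot touching nothing.
It also fails if it takes over 58 s, if anything falls off the work surface, if the arm or the gripper's body presses on something with over 40 N, if the wrist force passes 120 N, or if a joint passes its speed limit or range.

## Working session

There is one attempt and no reset: what is moved stays moved. The work goes in short steps, each a Python script; the robot and the scene stay as the last script left them, time stands still between calls to the robot, and variables do not carry over. Pictures are saved under pics/ and viewed, about 8 in all and at most 12, crops included, and the job is handed in when it is done.

```bash
ls; mkdir -p pics; python3 - <<'E'
from rig import arm
import cv2,numpy as np
for n in("scene","side","wrist"):
    c=arm.get_calibration(n); im=arm.snapshot(n); cv2.imwrite(f"pics/{n}0.png",cv2.cvtColor(im,cv2.COLOR_RGB2BGR))
    print(n,np.round(c["intrinsics"],1).tolist(),np.round(c["cam_to_world"],3).tolist())
print(arm.grip_depth,arm.current_t())
a,b=[cv2.imread(f"pics/{n}0.png") for n in("scene","side")]
E
```

```text
pics
scene [[439.3, 0.0, 255.8], [0.0, 439.3, 189.4], [0.0, 0.0, 1.0]] [[-0.859, 0.438, -0.265, 0.807], [0.512, 0.733, -0.448, 0.433], [-0.002, -0.52, -0.854, 0.858], [0.0, 0.0, 0.0, 1.0]]
side [[386.0, 0.0, 249.1], [0.0, 386.0, 188.3], [0.0, 0.0, 1.0]] [[-0.741, -0.488, 0.462, 0.239], [-0.672, 0.519, -0.529, 0.448], [0.018, -0.702, -0.712, 0.641], [0.0, 0.0, 0.0, 1.0]]
wrist [[297.3, 0.0, 252.4], [0.0, 297.3, 186.6], [0.0, 0.0, 1.0]] [[1.0, 0.001, -0.001, 0.624], [0.001, -0.971, -0.241, 0.067], [-0.001, 0.241, -0.971, 0.385], [0.0, 0.0, 0.0, 1.0]]
0.0188 0.15
```

View pics/scene0.png

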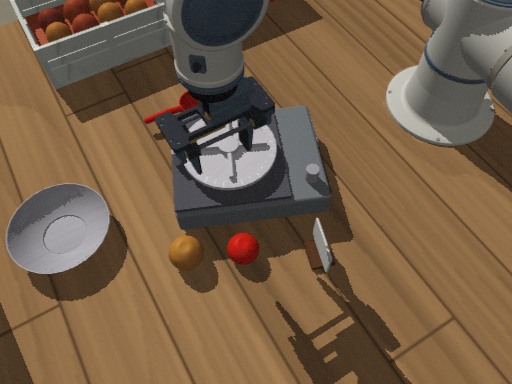

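View pics/wrist0.png

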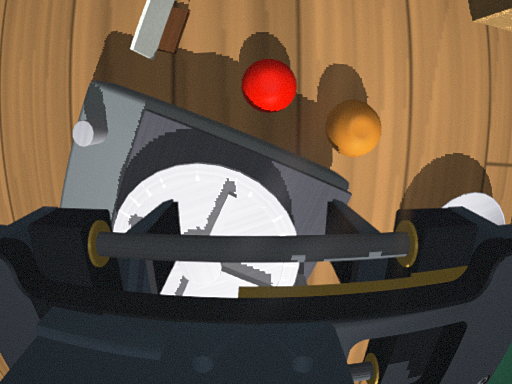

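The wrist view shows the platter half hidden by the gripper, with its centre near pixel (210,250) and the scale yawed about -23°. The weight is at (82,132), and the pin side is to the right. I'll shift the hand towards -y for a clear view.

```bash
cat > h.py <<'E'
from rig import arm
import cv2,numpy as np
def ray(c,uv,wrist):
    K=c["intrinsics"];T=c["cam_to_world"]
    p=(np.array(uv,float)-[K[0,2],K[1,2]])/K[0,0]
    if wrist:
        r=np.hypot(*p); d=np.array([*(p/r*np.sin(r)),np.cos(r)])
    else: d=np.array([*p,1.])
    return T[:3,3],T[:3,:3]@d
def onz(c,uv,z,wrist):
    o,d=ray(c,uv,wrist); return o+d*(z-o[2])/d[2]
def proj(c,P,wrist):
    K=c["intrinsics"];T=c["cam_to_world"]
    q=(np.array(P)-T[:3,3])@T[:3,:3]
    if wrist:
        h=np.hypot(q[0],q[1]);r=np.arctan2(h,q[2]);p=q[:2]/h*r
    else:p=q[:2]/q[2]
    return p*K[0,0]+[K[0,2],K[1,2]]
def topdown(c,im,cen,z,half,px,wrist):
    "rectified crop of plane z"
    n=int(2*half/px); out=np.zeros((n,n,2),np.float32)
    for i in range(n):
        for j in range(n):
            out[i,j]=proj(c,[cen[0]-half+j*px,cen[1]+half-i*px,z],wrist)
    return cv2.remap(im,out[...,0],out[...,1],cv2.INTER_LINEAR)
E
python3 - <<'E'
from h import *
import pickle
R=arm.current_tool_rot()
arm.move_to([.58,-.20,.30],R)
d={}
for n in("scene","side","wrist"):
    c=arm.get_calibration(n); im=arm.snapshot(n); d[n]=(c,im)
pickle.dump(d,open("v1.pkl","wb"))
w,s,e=[cv2.cvtColor(d[n][1],cv2.COLOR_RGB2BGR) for n in("wrist","scene","side")]
cv2.imwrite("pics/w1.png",cv2.resize(w,(800,600),interpolation=cv2.INTER_CUBIC))
cv2.imwrite("pics/s1.png",np.vstack([cv2.resize(s[60:260,130:390],(780,600))[:300],cv2.resize(e,(780,585))[:300]]) if 0 else np.hstack([cv2.resize(s,(400,300)),cv2.resize(e,(400,300))]))
print(arm.current_t(),arm.current_ee_pos())
E
```

```text
1.1917 [ 0.58023989 -0.19843505  0.29921774]
```

View pics/w1.png

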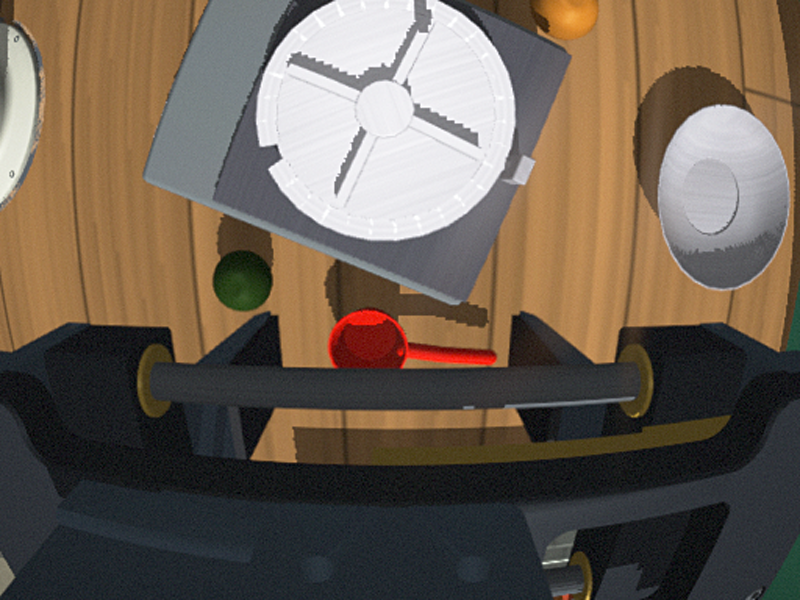

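View pics/s1.png

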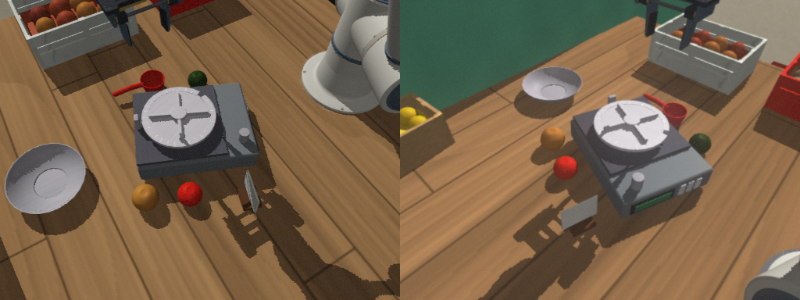

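The wrist view is clear. In 800x600 px, the hub is at (385,109), the notch at (268,156) and the upright at (525,165). I'll measure those numerically.

```bash
cat >> h.py <<'E'
def measure(c,im,hub0,face=.113,wrist=True):
    """fit rim circle on face plane; notch angle by polar profile at r=.094"""
    hsv=cv2.cvtColor(im,cv2.COLOR_RGB2HSV); m=((hsv[...,1]<40)&(hsv[...,2]>165)).astype(np.uint8)
    cs,_=cv2.findContours(m,cv2.RETR_EXTERNAL,cv2.CHAIN_APPROX_NONE)
    h=proj(c,[*hub0,face],wrist)
    k=[q for q in cs if cv2.pointPolygonTest(q,(float(h[0]),float(h[1])),False)>=0] or [max(cs,key=cv2.contourArea)]
    k=max(k,key=cv2.contourArea)
    P=np.array([onz(c,p[0],face,wrist)[:2] for p in k if 1<p[0][1]<382])
    x=np.array([*hub0,.1])
    for _ in range(8):
        r=np.hypot(*(P-x[:2]).T); g=P[abs(r-np.median(r))<.005]
        A=np.c_[2*g,np.ones(len(g))]; s=np.linalg.lstsq(A,(g**2).sum(1),rcond=None)[0]
        x=np.array([s[0],s[1],np.sqrt(s[2]+s[0]**2+s[1]**2)])
    ang=np.radians(np.arange(0,360,.25)); v=[]
    for a in ang:
        t=[]
        for r in(.090,.0925,.095,.097):
            p=proj(c,[x[0]+r*np.cos(a),x[1]+r*np.sin(a),face],wrist)
            t.append(cv2.remap(im[...,1],np.float32([[p[0]]]),np.float32([[p[1]]]),cv2.INTER_LINEAR)[0,0])
        v.append(np.mean(t))
    v=np.array(v); return x,np.degrees(ang),v
E
python3 - <<'E'
from h import *
import pickle
d=pickle.load(open("v1.pkl","rb")); c,im=d["wrist"]
f=lambda u,v:((u+.5)*.64-.5,(v+.5)*.64-.5)
hub=onz(c,f(385,109),.127,True); up=onz(c,f(525,164),.127,True); no=onz(c,f(270,158),.113,True)
print("hub",hub,"up",up,"notch",no)
x,a,v=measure(c,im,hub[:2]); print("circle",x)
dk=v<np.median(v)-50; print([ (q,round(z)) for q,z in zip(a[::2],v[::2]) if z<np.median(v)-25],np.median(v))
for n,p in(("up",up),("no",no)):
    for cc in(hub[:2],x[:2]):
        q=p[:2]-cc; print(n,np.hypot(*q),np.degrees(np.arctan2(q[1],q[0])))
# upright close crop, scale edge
cr=im[int(60):140,290:370]; cv2.imwrite("pics/c1.png",np.hstack([cv2.resize(cv2.cvtColor(q,cv2.COLOR_RGB2BGR),(400,400),interpolation=cv2.INTER_NEAREST) for q in (cr,im[60:140,140:220])]))
E
```

```text
hub [ 0.57151494 -0.07903013  0.127     ] up [ 0.67643384 -0.11741427  0.127     ] notch [ 0.48144122 -0.11276798  0.113     ]
circle [ 0.57089354 -0.07790219  0.1003372 ]
[(np.float64(68.0), 208), (np.float64(70.0), 195), (np.float64(70.5), 167), (np.float64(71.0), 140), (np.float64(71.5), 127), (np.float64(72.0), 116), (np.float64(72.5), 110), (np.float64(73.0), 104), (np.float64(73.5), 100), (np.float64(74.0), 94), (np.float64(74.5), 92), (np.float64(75.0), 92), (np.float64(75.5), 96), (np.float64(76.0), 117), (np.float64(76.5), 144), (np.float64(77.0), 148), (np.float64(77.5), 140), (np.float64(78.0), 133), (np.float64(78.5), 124), (np.float64(79.0), 121), (np.float64(79.5), 118), (np.float64(80.0), 116), (np.float64(80.5), 116), (np.float64(81.0), 117), (np.float64(81.5), 117), (np.float64(82.0), 118), (np.float64(82.5), 114), (np.float64(83.0), 108), (np.float64(83.5), 104), (np.float64(84.0), 100), (np.float64(84.5), 97), (np.float64(85.0), 93), (np.float64(85.5), 90), (np.float64(86.0), 86), (np.float64(86.5), 85), (np.float64(87.0), 83), (np.float64(87.5), 82), (np.float64(8
[... 984 characters left out ...]
64(195.0), 195), (np.float64(195.5), 142), (np.float64(196.0), 100), (np.float64(196.50000000000003), 84), (np.float64(197.0), 82), (np.float64(197.5), 86), (np.float64(198.0), 90), (np.float64(198.5), 91), (np.float64(199.0), 90), (np.float64(199.5), 89), (np.float64(200.0), 89), (np.float64(200.5), 90), (np.float64(201.00000000000003), 90), (np.float64(201.5), 90), (np.float64(202.0), 90), (np.float64(202.5), 87), (np.float64(203.0), 84), (np.float64(203.5), 90), (np.float64(204.0), 109), (np.float64(204.5), 161)] 234.375
up 0.11171981656466225 -20.09483133794751
up 0.11269409445799493 -20.524849443131654
no 0.09618480042083466 -159.46615402748043
no 0.09600697993332834 -158.70567809202535
```

View pics/c1.png

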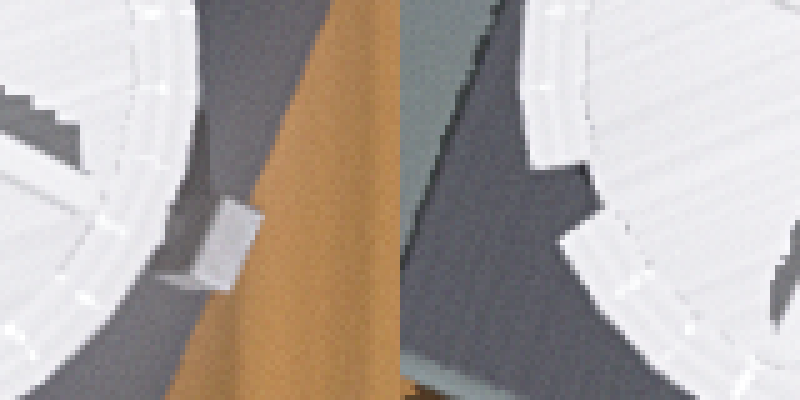

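The notch is at about 199.7° and the upright at about -22°; the crop shows its top face centred at (228,243). The circle radius of 100.3 mm and the 94 and 113 mm radii agree with the spec. So I need about +138° anticlockwise. I'll push rib 2 from its clockwise side, stop short and look again.

```bash
cat >> h.py <<'E'
def pose(hub,th,off,r=.060,sgn=1,z=.118):
    a=np.radians(th); e=np.array([np.cos(a),np.sin(a),0]); t=np.array([-e[1],e[0],0])
    p=np.array([hub[0],hub[1],0])+r*e+off*t; p[2]=z
    R=np.c_[sgn*e,-sgn*t,[0,0,-1]]
    return p,R
E
python3 - <<'E'
from h import *
import pickle
d=pickle.load(open("v1.pkl","rb")); c,im=d["wrist"]
up=onz(c,(335.1,108.1),.127,True); hub=np.array([.5712,-.0785])
q=up[:2]-hub; au=np.degrees(np.arctan2(q[1],q[0])); print("up",np.hypot(*q),au)
notch=199.7; th0=notch+225-360; th1=th0+(au+360-notch)-5
print(th0,th1)
best=None
for s in(1,-1):
    J=[arm.solve_ik(*pose(hub,t,-.0175,sgn=s)) for t in(th0,(th0+th1)/2,th1)]
    print(s,[None if j is None else np.round(j,0).tolist() for j in J])
E
```

```text
up 0.11289323675441429 -22.334667536529643
64.69999999999999 197.66533246347035
1 [[-9.0, 33.0, 85.0, -0.0, 62.0, 17.0], [-9.0, 29.0, 95.0, -0.0, 57.0, -50.0], [-16.0, 27.0, 99.0, -0.0, 54.0, -123.0]]
-1 [[-9.0, 33.0, 85.0, -0.0, 62.0, -163.0], [-9.0, 29.0, 95.0, -0.0, 57.0, 130.0], [-16.0, 27.0, 99.0, -0.0, 54.0, 57.0]]
```

```bash
cat >> h.py <<'E'
HUB=np.array([.5712,-.0785])
def push(th0,th1,step=12,sgn=1,hub=HUB,r=.060):
    "set down 12 mm behind the rib at th0 and push it ccw to th1"
    p,R=pose(hub,th0,-.032,r,sgn); up=p+[0,0,.05]
    arm.move_to(up,R); arm.move_l(p,R,feed=.06); print("down F",np.round(arm.current_force(),1))
    arm.move_l(*pose(hub,th0,-.0195,r,sgn),feed=.03)
    n=max(1,int(np.ceil((th1-th0)/step)))
    F=[]
    for t in np.linspace(th0,th1,n+1):
        arm.move_l(*pose(hub,t,-.0175,r,sgn),feed=.05 if t<th1-15 else .025); F.append(np.round(arm.current_force(),1).tolist())
    print("F",F)
    p,R=pose(hub,th1,-.0235,r,sgn); arm.move_l(p,R,feed=.03); arm.move_l(p+[0,0,.06],R,feed=.1)
def look(name):
    import pickle
    Rv=np.c_[[0,1,0],[1,0,0],[0,0,-1]]
    arm.move_to([.58,-.20,.30],R0)
    c=arm.get_calibration("wrist"); im=arm.snapshot("wrist"); pickle.dump((c,im),open(name+".pkl","wb"))
    b=cv2.cvtColor(im,cv2.COLOR_RGB2BGR)
    cv2.imwrite(f"pics/{name}.png",np.hstack([cv2.resize(b[0:160,150:350],(400,320)),cv2.resize(b[60:140,290:390],(400,320),interpolation=cv2.INTER_NEAREST)]))
    x,a,v=measure(c,im,HUB); ok=(v<150)&((a<60)|(a>115)); print("circle",np.round(x,4),"dark",a[ok][:1],a[ok][-1:],ok.sum()*.25); print("t",arm.current_t())
R0=np.load("R0.npy")
E
python3 - <<'E'
from rig import arm
import numpy as np
np.save("R0.npy",arm.current_tool_rot())
from h import *
arm.grip(0.); print(arm.current_width())
push(64.7,197.7); look("w2")
E
```

```text
0.0003532681372878571
down F [ 0.1 -0.9  0.5]
F [[-0.7, -0.4, 0.0], [0.4, 0.2, 0.3], [-0.7, -0.3, -0.4], [0.1, -0.4, -0.3], [-0.6, -1.1, 0.5], [0.7, -1.2, -0.1], [0.5, -0.6, -0.0], [0.7, 0.5, -0.8], [0.7, -0.9, -0.5], [0.2, -0.0, -0.0], [0.1, 0.0, 0.0], [-0.3, 0.7, -0.1], [-0.6, 0.3, 0.5]]
circle [ 0.5707 -0.0779  0.1003] dark [325.75] [332.75] 7.25
t 13.1333
```

View pics/w2.png

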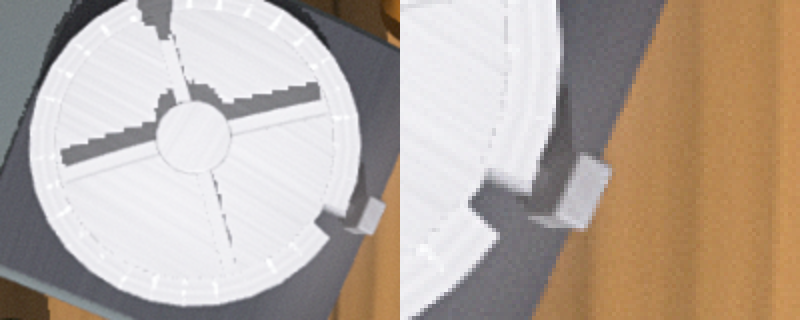

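The platter turned to within a few degrees. In the right crop the notch mouth spans roughly (532,188) to (498,235), and the upright top is centred near (582,190). I'll compute the remaining angle from a view directly over that side.

```bash
python3 - <<'E'
from h import *
import pickle
c,im=pickle.load(open("w2.pkl","rb"))
H=np.array([.5707,-.0779])
f=lambda u,v:(290+(u-400+.5)/4-.5,60+(v+.5)/4-.5)
for n,p,z in(("uo",(532,190),.113),("ui",(488,174),.113),("lo",(498,235),.113),("li",(470,203),.113),("A",(585,153),.127),("B",(611,168),.127),("C",(583,230),.127),("D",(552,215),.127)):
    q=onz(c,f(*p),z,True)[:2]-H; print(n,np.round(q,4),round(np.hypot(*q),4),np.degrees(np.arctan2(q[1],q[0])))
# closer, square-on view of the notch: camera (67 mm ahead of TCP in +y) looking at the notch
arm.move_to([.655,-.225,.22],R0)
c=arm.get_calibration("wrist"); im=arm.snapshot("wrist"); pickle.dump((c,im),open("w3.pkl","wb"))
u=proj(c,[.658,-.113,.113],True).astype(int); print(u)
b=cv2.cvtColor(im,cv2.COLOR_RGB2BGR); x0,y0=u[0]-60,max(0,u[1]-45)
print("origin",x0,y0); cv2.imwrite("pics/w3.png",cv2.resize(b[y0:y0+90,x0:x0+120],(720,540),interpolation=cv2.INTER_NEAREST))
E
```

```text
uo [ 0.0924 -0.0438] 0.1022 -25.35201813654245
ui [ 0.0786 -0.0395] 0.088 -26.65923296786374
lo [ 0.082 -0.058] 0.1005 -35.24202069887248
li [ 0.0732 -0.0485] 0.0878 -33.537355116718075
A [ 0.1051 -0.0324] 0.11 -17.14179158113061
B [ 0.1132 -0.0364] 0.1189 -17.825363684748208
C [ 0.1049 -0.0553] 0.1186 -27.791496305960845
D [ 0.0953 -0.0513] 0.1083 -28.290919334558186
[257  67]
origin 197 22
```

View pics/w3.png

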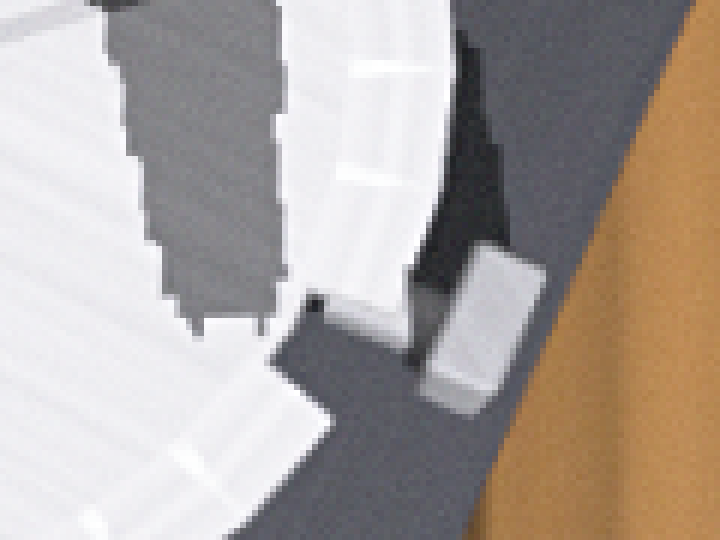

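```bash
python3 - <<'E'
from h import *
import pickle
c,im=pickle.load(open("w3.pkl","rb"))
H=np.array([.5707,-.0779])
f=lambda u,v:(197+(u+.5)/6-.5,22+(v+.5)/6-.5)
for n,p,z in(("uo",(410,325),.113),("ui",(308,290),.113),("lo",(333,420),.113),("li",(270,362),.113),("A",(480,240),.127),("B",(547,268),.127),("C",(497,390),.127),("D",(425,365),.127)):
    q=onz(c,f(*p),z,True)[:2]-H; print(n,np.round(q,4),round(np.hypot(*q),4),np.degrees(np.arctan2(q[1],q[0])))
E
```

```text
uo [ 0.094  -0.0432] 0.1035 -24.688639237776982
ui [ 0.0783 -0.0377] 0.0869 -25.73151572318037
lo [ 0.0822 -0.0583] 0.1008 -35.33279499254411
li [ 0.0725 -0.0491] 0.0876 -34.129378821888196
A [ 0.1037 -0.032 ] 0.1085 -17.12430207591578
B [ 0.1136 -0.0359] 0.1191 -17.557622178013975
C [ 0.1063 -0.0546] 0.1195 -27.188866282982303
D [ 0.0957 -0.051 ] 0.1085 -28.07348955465045
```

```bash
python3 - <<'E'
from h import *
import pickle
push(195,205.2,step=6)
arm.move_to([.655,-.225,.22],R0)
c=arm.get_calibration("wrist"); im=arm.snapshot("wrist"); pickle.dump((c,im),open("w4.pkl","wb"))
b=cv2.cvtColor(im,cv2.COLOR_RGB2BGR)
cv2.imwrite("pics/w4.png",cv2.resize(b[22:112,197:317],(720,540),interpolation=cv2.INTER_NEAREST)); print(arm.current_t())
E
```

```text
down F [-0.5  1.1  0.1]
F [[0.5, -0.8, -0.4], [0.9, -0.7, -0.2], [-0.4, 0.2, 0.8]]
20.6333
```

View pics/w4.png

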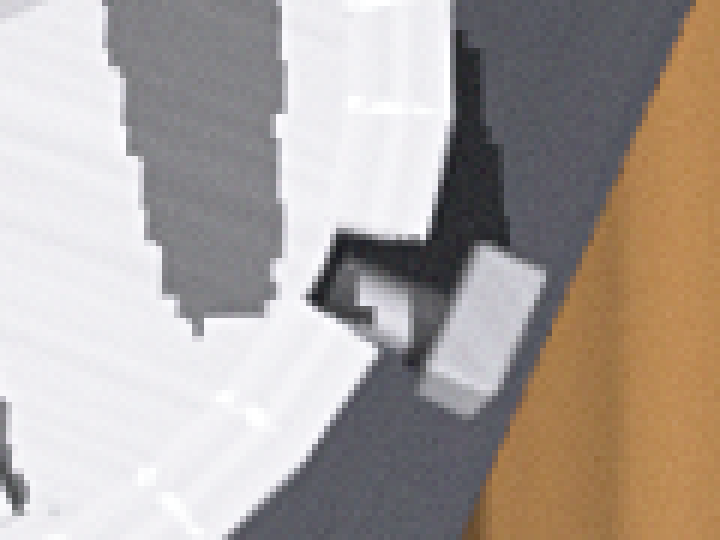

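```bash
python3 - <<'E'
from h import *
import pickle
c,im=pickle.load(open("w4.pkl","rb"))
H=np.array([.5707,-.0779])
f=lambda u,v:(197+(u+.5)/6-.5,22+(v+.5)/6-.5)
for n,p,z in(("uo",(430,240),.113),("ui",(338,233),.113),("lo",(380,350),.113),("li",(310,298),.113),("tooth up edge",(412,278),.103),("tooth lo edge",(405,345),.103)):
    q=onz(c,f(*p),z,True)[:2]-H; print(n,np.round(q,4),round(np.hypot(*q),4),np.degrees(np.arctan2(q[1],q[0])))
E
```

```text
uo [ 0.097  -0.0295] 0.1014 -16.919524451560527
ui [ 0.0829 -0.0285] 0.0876 -19.009258208970486
lo [ 0.0894 -0.0472] 0.1011 -27.82976286877804
li [ 0.0786 -0.039 ] 0.0877 -26.380747640578605
tooth up edge [ 0.0947 -0.0341] 0.1006 -19.803075129774573
tooth lo edge [ 0.0936 -0.0452] 0.1039 -25.75671100372806
```

The notch centre is at -22.5°, the tooth at -22.8° and the upright at -22.5°, so they are aligned within ±2.4°. Next I'll press on the hub.

```bash
python3 - <<'E'
from h import *
import pickle
h=[.571,-.078]
arm.move_to([*h,.16],R0); arm.move_l([*h,.130],feed=.06)
for z in np.arange(.128,.1125,-.001):
    arm.move_l([*h,z],feed=.02); F=arm.current_force()[2]; print(round(z,4),np.round(arm.current_ee_pos()[2],4),round(F,1))
    if z<.126 and F>28: break
arm.sleep(.3)
print(arm.current_ee_pos(),arm.current_force())
arm.move_l([*h,.17],feed=.1)
arm.move_to([.58,-.20,.30],R0)
for n in("wrist","scene"):
    c=arm.get_calibration(n); im=arm.snapshot(n); pickle.dump((c,im),open(f"e_{n}.pkl","wb")); cv2.imwrite(f"pics/e_{n}.png",cv2.cvtColor(im,cv2.COLOR_RGB2BGR))
w=cv2.imread("pics/e_wrist.png"); s=cv2.imread("pics/e_scene.png")
cv2.imwrite("pics/e.png",np.hstack([cv2.resize(w[60:140,290:390],(400,320),interpolation=cv2.INTER_NEAREST),cv2.resize(s[60:280,130:405],(400,320))]))
print(arm.current_t())
E
```

```text
0.128 0.1282 -0.4
0.127 0.1272 2.2
0.126 0.1262 3.7
0.125 0.1251 3.5
0.124 0.1241 2.7
0.123 0.1231 3.7
0.122 0.122 2.3
0.121 0.121 2.3
0.12 0.12 3.6
0.119 0.119 3.1
0.118 0.118 3.4
0.117 0.1172 7.1
0.116 0.117 20.0
0.115 0.1168 35.6
[ 0.57135872 -0.07807896  0.1167922 ] [-5.62511578  0.49529853 35.33119941]
27.375
```

View pics/e.png

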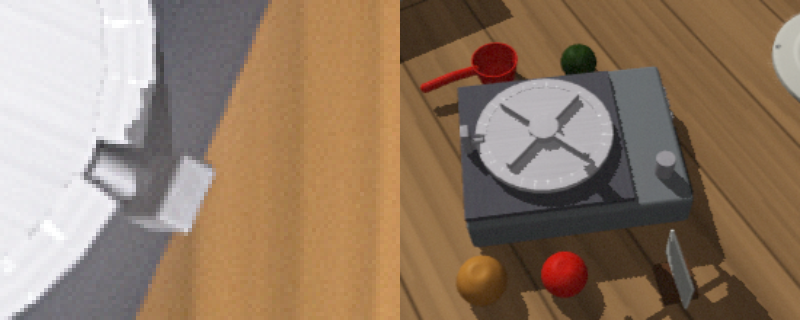

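The platter bottomed out at z = 0.117 with a sharp force rise, the tooth sits in the notch, and nothing else has moved. I'll hand it in.

```bash
python3 -c "
from rig import arm
print(arm.current_force(),arm.current_t()); arm.sign_off()"
```

```text
[ 0.03747257  0.41136868 -0.41905331] 27.375
the job is handed in; nothing more can be done
```

The platter is turned and pressed fully home on the locating pin, and I handed the job in at 27.4 s.

- **Turning:** I pushed rib 2 anticlockwise with the closed fingertip for about 138° in total. The first push stopped 7.5° short, so a second one finished the turn. The notch then measured about -22.5°, against -22.5° for the upright and -22.8° for the tooth.
- **Pressing:** I pressed on the hub's flat top. It went down at about 3 N, then stopped firmly at 117 mm above the table, which is the fully home height, with the force peaking at about 35 N.
- **Last checks:** The final pictures show the tooth in the notch. In the scene view the weight, card, scoop, tomato, onion and avocado look undisturbed; I judged this by eye and did not measure it. The arm was clear at about 0.30 m height with no contact force.
- **Disagreements:** The finger pushed about 2.7° less than its nominal thickness implied, and I corrected for that after looking. The first sighting of the notch read about 15 mm wide instead of 18, because its side wall was in view.

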